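Clamp a bell bracket in the drilling fixture

ROBOT

A 6-joint arm with a two-finger parallel gripper is mounted at the origin on the work surface. World frame = base frame: x ahead of the robot, y to its left, z up, the work surface at z = 0. Lengths are in m, angles in rad, forces in N, time in s.
With the tool pointing down it reaches from about 0.375 to 0.975 m from the base axis. Payload 3.8 kg.
Tool frame: the origin (TCP) lies midway between the tips of the shut fingers; the grasp point (between the pads) lies 19 mm behind it (arm.grip_point_offset is the distance from the TCP to the grasp point, in m); z points along the fingers, x is the direction in which the jaws open and shut, and the axes are right-handed (so a half turn about z gives the same grasp; the last joint's range is limited). The gripper opens to 85 mm and grips with 20 to 120 N. Pads are 22 mm wide; open, the fingers measure 114 mm over their backs; the gripper's body (76 mm by 85 mm) begins 54 mm behind the grasp point. The pads swing forward as they close: fully open they stand 13 mm farther back than shut.
Start: joints at [-1.153, 0.264, 1.604, -0, 1.274, -0.037], TCP at [0.297, -0.606, 0.231] pointing down, gripper open.
Joint ranges: [-2.63, 2.63], [-0.94, 2.18], [0.31, 2.57], [-1.31, 4.45], [0, 2.66], [-2.55, 2.55]. Speed limits (rad/s): [2.57, 2.57, 3.14, 3.14, 3.14, 3.14].

INTERFACE

Orientations are given as [roll, pitch, yaw] about the fixed x, y, z axes, in that order (R = Rz(yaw) Ry(pitch) Rx(roll)).
In Python, from cell import arm gives the robot as it stands.
- The arm moves only by the tool apply_moves, never from a script. Its argument "targets" is one flat list of numbers, 7 for each row, row after row: the turn, a rotation vector about the tool's x, y, z in rad, then the shift along the tool's x, y, z in cm, then the opening, from 0 (shut) to 1 (fully open). In form: [ax, ay, az, tx, ty, tz, claw, ax, ay, az, tx, ty, tz, claw, ...]. A call has 1 to 10 rows; each row is the pose to reach, as a shift and turn from the pose commanded when the call began, along the tool's axes at that moment; what a row does not reach only later rows make up. A row lasts 1/10 s, in which the tool goes at most 50 mm and 8.59 degrees, less where a joint would pass 70% of its speed; a pose out of reach is approached as far as the arm can. A call with a gripper value outside its range is refused whole. The fingers move at their own pace and stop on an object; "squeeze" is the grip in N (left out, the last holds). Time passes only in rows, so rows that repeat a pose let the fingers close. It gives the time, the measured TCP pose, the force and the opening at its end, in the units of the state.
- arm.sense(): the state, without advancing time (a new reading comes with each control period).
- arm.snapshot(name): name is "side" or "top" or "wrist"; returns (picture, depth): 420x560x3 uint8, blue, green, red; 420x560 float32, m along the optical axis (not along the pixel's ray), 0 where there is no reading.
- arm.calibration(name): a dict with "camera_matrix" (3x3 intrinsics, pixels), "world_from_camera" (4x4, takes a point from camera to world coordinates). Camera axes: x right, y down, z forward; pixel columns grow to the right and rows downward; lengths in m; the calibration is good to about 2 mm. A picture is of the moment at which its call begins: read the wrist's pose just before it. calibration takes no time and is no camera call; for the wrist camera it gives the pose at the moment of the call.
- arm.hand_in(): hands the job in, once; it reports no verdict.
The state is a dict: "clock": time; "joints": joint angles; "joint_vel": joint speeds; "tau": joint torques, N m; "ee_pos": TCP position; "tool_rot": TCP orientation; "force": force on the tool from outside, world axes, zero at the start; "ft_torque": the same for the moment, N m; "opening": finger opening in m.
Only numpy, scipy, OpenCV 4.12 (cv2) and the standard library are available. Lean on these libraries where they do the work, as an engineer would, in place of code of your own. Each camera call takes 0.05 s, during which the arm holds its last target.

TASK

Slide the brass bell bracket on the steel fixture home, flush against both the side stop and the end stop, without ramming it. Then push the toggle clamp's handle steadily down, past centre and fully home on its stop, so that the clamp locks and its rubber pad holds the bracket there; do not force the handle once it is home. Let go of everything and leave the other things on the bench where they are.

Things in the scene. Friction and masses are not known exactly. Their poses are not given: they have to be found in the camera images.
- fixture: steel bed fixed to the bench, origin at bench level, top at z 20; x -100 to 75, y -190 to 150. Two solid strips, 6 high and 16 wide, are screwed to the bed: side stop (100 long, y -115 to -15), its face near x 30, facing -x; end stop (50 long, x -25 to 25), face near y 0, facing -y. Both are adjustable: each face lies up to 5 mm either way of that, so find it by touch, staying under 20 N
- bracket: loose brass plate on the bed, 60 (x) x 120 (y) x 8, 0.4 to 0.6 kg. Origin: centre of its underside. Upright lug, 14 (x) x 22 (y), at bracket x 0, y -33, rises to 40 above the underside: grip it across x from above. Starts 10 to 55 short of the stops, turned up to 0.25 rad. Home when square and flush with both stops (to fixture +x, +y). Drags with 2 to 4 N; pressed down it jams, so carry its weight
- lug_top (a point): centre of the lug's top face, axes as the bracket's
- handle (a joint): clamp handle angle, rad: 0 open (handle 1.40 above level), grows as it is pushed down; starts 0 to 0.35. Pad meets bracket near 1.02, dead centre 1.30, level on its solid stop 1.40. Stiff (1 to 2 N at the grip), stays where left; over the bracket needs up to 9 N near 1.15; let go before 1.30 it springs back, beyond it snaps home. Hand force on clamp or fixture must stay under 30 N
- handle_pivot (a point): the handle's hinge axis (along fixture x), at fixture x 0, y 108, 50 above the bench, between two upright cheeks (x within 17 of 0, y 32 to 122, 70 above the bench). From it the handle runs straight, in the plane x = 0, towards fixture +y when level; its elevation above level = 1.40 minus the joint value
- handle_top (a point): centre line of the upper face of the handle's grip, 130 along the handle from its pivot and 8 above the handle's centre line. The grip is a black bar 24 wide, 16 thick, from 67 to 157 along the handle. Its z axis is the face's normal: up when the handle is level, towards the bracket (fixture -y) when the handle stands up
- bar: steel clamp bar, 12 thick, with a black rubber pad, 20 across, under its free end. Origin on its hinge (fixture x 0, y 45, 54 above the bench). When open it stands up, 140 above the bench, over y 0 to 60; locked it is level, reaching 82 towards fixture -y, and the pad sits on the bracket at fixture y -28, pressing with some 55 N
- bell_small: small brass bell, 32 across, 42 tall, upright on the bed beside the clamp; bystander
- buckle: small rectangular brass belt buckle, 40 x 44 x 6, flat on the bed near the clamp; bystander
- bell_large: large brass bell, 104 across, 125 tall, on the bench beyond the fixture; bystander
- bell_medium: brass bell, 76 across, 92 tall, on the bench beyond the fixture; bystander
- rivet_tray: open white plastic tray of rivets, 100 x 150 x 30, on the bench beyond the fixture; bystander
- mallet: mallet with a dark head 60 across and 85 long and a wooden handle, on the bench to the left; bystander
- awl: wooden-handled awl, 190 long, on the bench to the right; bystander
- bench_block: steel bench block, 100 x 100 x 30, on the bench to the left; bystander
Not all that is in view belongs to the job. Leave any red look-alike of the bracket alone.

How it is judged:
By the outcome, as a careful person would: the job done as asked, in the order asked, and still so for the second after the job is handed in, with the robot touching nothing.
It also fails if it takes over 61 s, if anything falls off the work surface, if the arm or the gripper's body presses on something with over 40 N, if the wrist force passes 120 N, or if a joint passes its speed limit or range.

## Working session

There is one attempt and no reset: what is moved stays moved. The work goes in short steps, Python scripts to look and compute and a tool call to move; the robot and the scene stay as the last step left them, time stands still between calls to the robot, and variables do not carry over. Pictures are saved under pics/ and viewed, and the job is handed in when it is done.

Besides the shell and the picture viewer there is one more tool, called after "Emit:" by a JSON object that holds its "fn" and its "kwargs", one argument or row to a line. apply_moves: Moves the arm, as the interface text tells. Its arguments: {"type":"object","properties":{"targets":{"type":"array","items":{"type":"number"}},"squeeze":{"type":"number"}},"required":["targets"]}

```bash
ls; mkdir -p pics
python3 - <<'E'
from cell import arm
import cv2,numpy as np
s=arm.sense();print(s)
for n in ("side","top"):
    p,d=arm.snapshot(n);cv2.imwrite(f"pics/{n}0.png",p);np.save(f"pics/{n}0.npy",d)
    c=arm.calibration(n);print(n,np.round(c["camera_matrix"],1).tolist(),np.round(c["world_from_camera"],4).tolist())
E
```

```text
pics
{'clock': 0.0, 'joints': array([-1.15288942e+00,  2.64736077e-01,  1.60542223e+00,  4.28808290e-06,
        1.27368679e+00, -3.68977927e-02]), 'joint_vel': array([ 2.42115934e-04,  2.87232282e-04, -1.89517380e-03,  3.77246228e-04,
        8.82116837e-04,  6.59756965e-05]), 'tau': array([-3.41455074e-03, -5.15123892e+01, -3.67313039e+01,  5.54910741e-05,
        1.31290656e-02,  6.21314967e-06]), 'ee_pos': array([ 0.29621469, -0.60569702,  0.22994749]), 'tool_rot': array([-3.14150547e+00,  2.25075856e-03, -1.11599279e+00]), 'force': array([-0.29907621, -0.35290737,  0.28705054]), 'ft_torque': array([ 0.02460813,  0.0225084 , -0.00766057]), 'opening': 0.08547514199284924}
side [[526.3, 0.0, 276.9], [0.0, 526.3, 203.4], [0.0, 0.0, 1.0]] [[-0.7297, -0.393, 0.5595, -0.2963], [-0.6836, 0.4017, -0.6094, 0.9183], [0.0148, -0.8272, -0.5618, 0.9623], [0.0, 0.0, 0.0, 1.0]]
top [[432.2, 0.0, 283.6], [0.0, 432.2, 199.2], [0.0, 0.0, 1.0]] [[-0.1089, -0.9726, 0.2056, 0.3154], [-0.994, 0.106, -0.0252, 0.0224], [0.0027, -0.2071, -0.9783, 1.3179], [0.0, 0.0, 0.0, 1.0]]
```

View pics/side0.png

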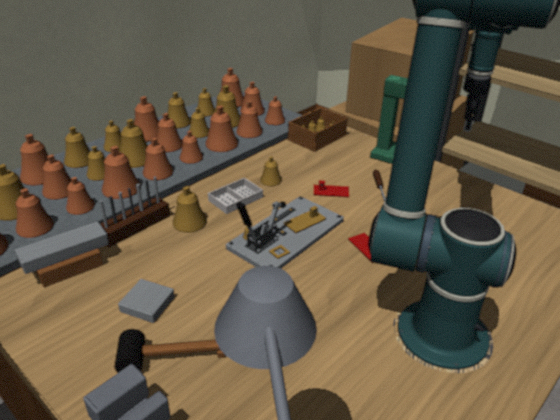

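View pics/top0.png

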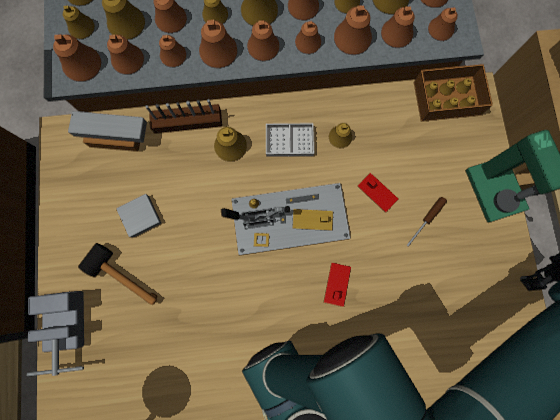

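Run:
```python
import cv2
p=cv2.imread("pics/top0.png");cv2.imwrite("pics/topc.png",cv2.resize(p[170:265,210:360],None,fx=5,fy=5,interpolation=cv2.INTER_CUBIC))
p=cv2.imread("pics/side0.png");cv2.imwrite("pics/sidec.png",cv2.resize(p[180:280,215:355],None,fx=5.5,fy=5.5,interpolation=cv2.INTER_CUBIC))
```

```text
(no output)
```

View pics/topc.png

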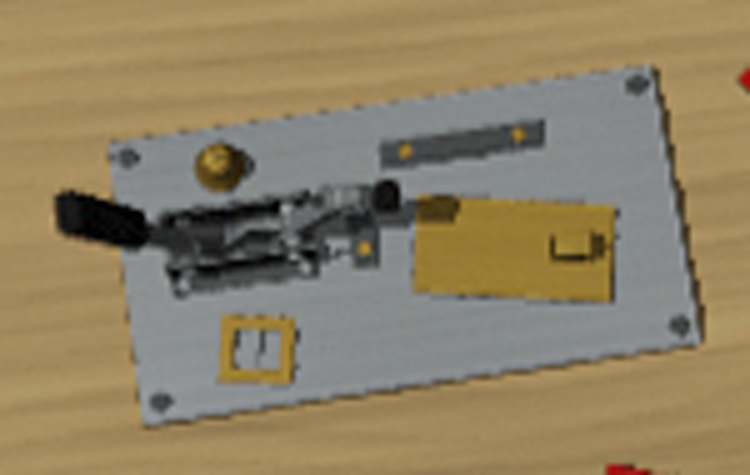

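View pics/sidec.png

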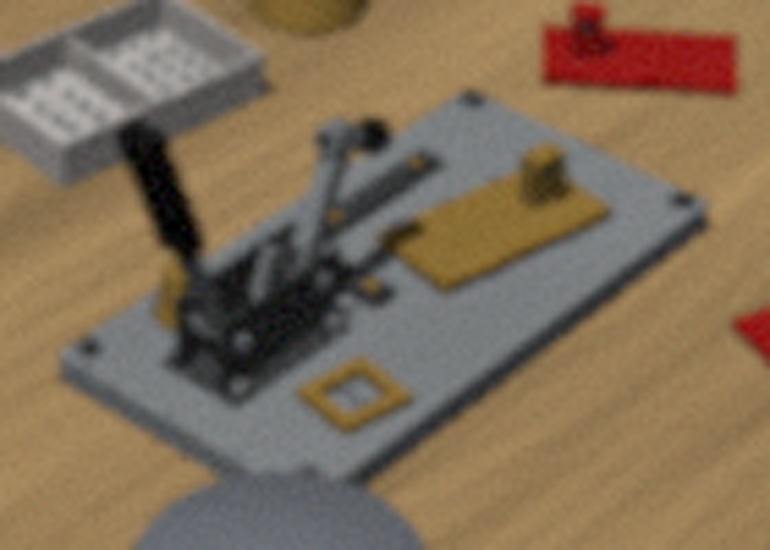

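```bash
cat > h.py <<'E'
import numpy as np,cv2
from scipy.spatial.transform import Rotation as R
from cell import arm
def ray(name,uv,z,c=None):
    c=c or arm.calibration(name);K=np.array(c["camera_matrix"]);T=np.array(c["world_from_camera"])
    uv=np.atleast_2d(np.asarray(uv,float));d=np.c_[uv,np.ones(len(uv))]@np.linalg.inv(K).T@T[:3,:3].T;o=T[:3,3]
    return o+d*((z-o[2])/d[:,2])[:,None]
def proj(name,P,c=None):
    c=c or arm.calibration(name);K=np.array(c["camera_matrix"]);T=np.linalg.inv(np.array(c["world_from_camera"]))
    q=(np.atleast_2d(P)@T[:3,:3].T+T[:3,3])@K.T;return q[:,:2]/q[:,2:]
def tool(s=None):
    s=s or arm.sense();return np.array(s["ee_pos"]),R.from_euler("xyz",s["tool_rot"]).as_matrix()
E
python3 - <<'E'
from h import *
off=np.array([210,170])
c=np.array([(108,143),(650,66),(700,343),(147,428)])/5+off
P=ray("top",c,.02);print(P)
for i in range(4):print(np.linalg.norm(P[i]-P[(i+1)%4]),np.degrees(np.arctan2(*(P[(i+1)%4]-P[i])[[1,0]])))
b=np.array([(416,195),(615,206),(613,302),(414,293)])/5+off
Q=ray("top",b,.028);print(Q)
for i in range(4):print(np.linalg.norm(Q[i]-Q[(i+1)%4]),np.degrees(np.arctan2(*(Q[(i+1)%4]-Q[i])[[1,0]])))
lt=ray("top",np.array([(573,246)])/5+off,.06);print("lug",lt)
E
```

```text
[[ 0.60730819  0.14753328  0.02      ]
 [ 0.61953774 -0.18996312  0.02      ]
 [ 0.44585716 -0.19657346  0.02      ]
 [ 0.43131822  0.1390325   0.02      ]]
0.33771790198937923 -87.9247329937443
0.17380633578966376 -177.82035302701897
0.3359207375837494 92.48058576605462
0.17619516123964704 2.7653901203855265
[[ 0.55306783 -0.03638634  0.028     ]
 [ 0.53322908 -0.15565192  0.028     ]
 [ 0.47521825 -0.14668883  0.028     ]
 [ 0.49362126 -0.02838485  0.028     ]]
0.1209043133783795 -99.44416415680806
0.058699177430137035 171.21684483277662
0.11972678340880391 81.15810492590623
0.05998265194558089 -7.665926286071959
lug [[ 0.50675897 -0.1234476   0.06      ]]
```

Run:
```python
from h import *
p,M=tool();c=arm.calibration("wrist");T=np.array(c["world_from_camera"]);print(np.round(c["camera_matrix"],1).tolist())
print("cam in tool:\n",np.round(M.T@T[:3,:3],3),np.round(M.T@(T[:3,3]-p),3))
for tgt,yaw in (((.50,-.10,.30),-.1),):
    Rt=R.from_euler("xyz",[np.pi,0,yaw]).as_matrix()
    print((M.T@(np.array(tgt)-p)*100).round(2),R.from_matrix(M.T@Rt).as_rotvec().round(3))
```

```text
[[295.8, 0.0, 280.3], [0.0, 295.8, 210.1], [0.0, 0.0, 1.0]]
cam in tool:
 [[ 1.     0.001 -0.   ]
 [-0.001  0.963  0.269]
 [ 0.001 -0.269  0.963]] [ 0.    -0.07  -0.142]
[-36.5  -40.52  -6.91] [-1.000e-03  2.000e-03 -1.016e+00]
```

Run:
```python
from h import *
p,M=tool()
Rt=R.from_euler("xyz",[np.pi,0,-.1]).as_matrix()
print((M.T@(np.array((.51,-.06,.24))-p)*100).round(2),R.from_matrix(M.T@Rt).as_rotvec().round(3))
```

```text
[-39.64 -43.18  -0.91] [-1.000e-03  2.000e-03 -1.016e+00]
```

Emit:
{"fn": "apply_moves", "kwargs": {
  "targets": [0,0,-0.15,-3.4,-3.6,-1,1,0,0,-0.3,-6.7,-7.2,-1,1,0,0,-0.45,-10.1,-10.8,-1,1,0,0,-0.6,-13.5,-14.4,-1,1,0,0,-0.75,-16.8,-18,-1,1,0,0,-0.9,-20.2,-21.6,-1,1,0,0,-1.016,-23.5,-25.2,-1,1,0,0,-1.016,-27,-29,-1,1,0,0,-1.016,-30.4,-32.5,-1,1,0,0,-1.016,-33.6,-36,-1,1]
}}

```text
clock: 1.1
ee_pos: [0.4722, -0.1442, 0.241]
tool_rot: [-3.141, 0.0, -0.1]
force: [2.0, -0.3, -0.3]
opening: 0.0853
```

Run:
```python
from h import *
p,M=tool();print(arm.sense()["clock"],p)
Rt=R.from_euler("xyz",[np.pi,0,-.1]).as_matrix()
print((M.T@(np.array((.51,-.06,.24))-p)*100).round(2),R.from_matrix(M.T@Rt).as_rotvec().round(3))
```

```text
1.1 [ 0.47224874 -0.14418661  0.24097831]
[ 2.92 -8.75  0.1 ] [-0.  0. -0.]
```

Emit:
{"fn": "apply_moves", "kwargs": {
  "targets": [0,0,0,1.4,-4,0,1,0,0,0,2.9,-8.5,0,1,0,0,0,2.9,-8.5,0,1,0,0,0,2.9,-8.5,0,1]
}}

```text
clock: 1.5
ee_pos: [0.5095, -0.0637, 0.2407]
tool_rot: [3.141, 0.001, -0.097]
force: [-0.5, -0.1, 0.2]
opening: 0.0856
```

Run:
```python
from h import *
import pickle
p,M=tool();c=arm.calibration("wrist");im,d=arm.snapshot("wrist")
cv2.imwrite("pics/w1.png",im);np.save("pics/w1.npy",d);pickle.dump(c,open("pics/w1.pkl","wb"))
print(arm.sense()["clock"],p,arm.sense()["force"])
cv2.imwrite("pics/w1b.png",cv2.resize(im,(800,600),interpolation=cv2.INTER_CUBIC))
```

```text
1.55 [ 0.50946191 -0.06369401  0.24072439] [ 0.23960767  0.73571679 -0.3732147 ]
```

View pics/w1b.png

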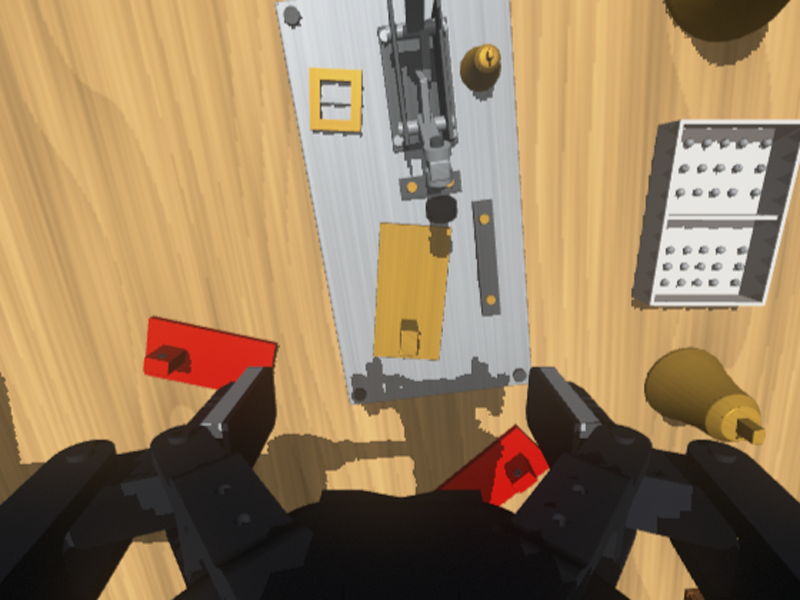

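The wrist view shows the brass plate at about (412,290), with its lug at (409,338). The side stop is at (486,257), the end stop at (430,186), and the pad is above the plate's far end. The two red plates lie on the bench, off the fixture, so they are the look-alikes.

Run:
```python
import cv2
im=cv2.imread("pics/w1.png")
cv2.imwrite("pics/w1c.png",cv2.resize(im[110:290,230:390],None,fx=3.3,fy=3.3,interpolation=cv2.INTER_CUBIC)) if 0 else cv2.imwrite("pics/w1c.png",cv2.resize(im[115:285,230:385],None,fx=3.5,fy=3.5,interpolation=cv2.INTER_CUBIC))
hsv=cv2.cvtColor(im,cv2.COLOR_BGR2HSV)
m=((hsv[...,1]<50)&(hsv[...,2]>110)).astype('uint8')*255
m2=cv2.inRange(hsv,(18,140,80),(30,255,255))
cv2.imwrite("pics/w1m.png",cv2.resize((cv2.merge([m,m2,m*0]))[0:300,180:400],None,fx=2,fy=2))
```

```text
(no output)
```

View pics/w1c.png

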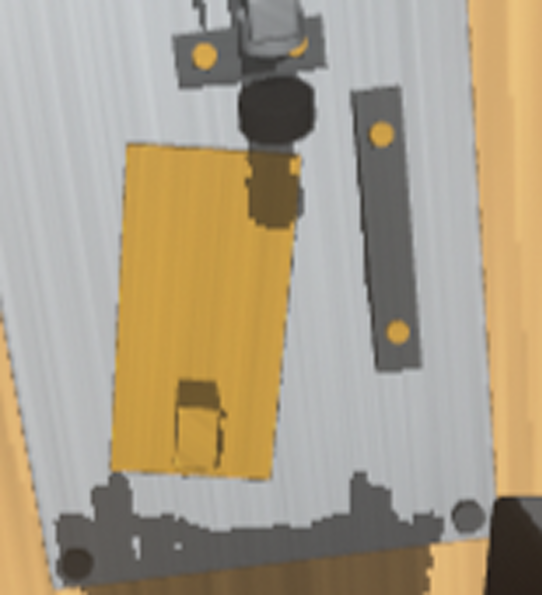

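View pics/w1m.png

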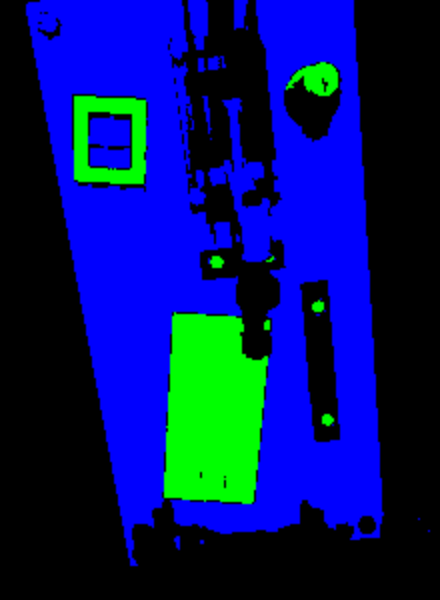

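```bash
cat > m.py <<'E'
from h import *
import pickle,sys
def meas(tag,rows_bed,rows_br,rows_ss):
    c=pickle.load(open(f"pics/{tag}.pkl","rb"));im=cv2.imread(f"pics/{tag}.png")
    hsv=cv2.cvtColor(im,cv2.COLOR_BGR2HSV)
    bed=(hsv[...,1]<50)&(hsv[...,2]>110); 
    m2=cv2.inRange(hsv,(18,140,60),(30,255,255))
    n,l,st,_=cv2.connectedComponentsWithStats(m2);k=1+np.argmax(st[1:,4]);br=l==k;print("br box",st[k])
    return c,im,hsv,bed,br
def line(P):
    P=np.asarray(P)[:,:2];o,d=P.mean(0),None
    for _ in range(3):
        o=P.mean(0);u,s,v=np.linalg.svd(P-o);d=v[0]*np.sign(v[0,1]);r=(P-o)@np.array([-d[1],d[0]]);P=P[abs(r)<max(2*r.std(),3e-4)]
    return o,d,r.std(),len(P)
E
python3 - <<'E'
from m import *
c,im,hsv,bed,br=meas("w1",0,0,0)
def rp(uv,z):return ray("wrist",uv,z,c)
L=[];Rr=[]
for v in range(20,250):
    u=np.flatnonzero(bed[v,180:380])+180
    L.append((u[0]-.5,v));Rr.append((u[-1]+.5,v))
def show(n,pts,z):
    o,d,s,k=line(rp(pts,z));print(n,o.round(4),"yaw",round(np.arctan2(-d[0],d[1]),4),"res",round(s*1e3,2),k);return o,d
lo,ld=show("bedL",L,.02);ro,rd=show("bedR",Rr,.02)
nrm=np.array([ld[1],-ld[0]]);print("width",(ro-lo)@nrm)
bl=[];brr=[]
for v in range(165,245):
    u=np.flatnonzero(br[v]);bl.append((u[0]-.5,v))
    if v>185: brr.append((u[-1]+.5,v))
a,ad=show("brL",bl,.028);b,bd=show("brR",brr,.028);print("w",(b-a)@np.array([ad[1],-ad[0]]))
bb=[(u,np.flatnonzero(br[:,u])[-1]+.5) for u in range(267,305)]
e,ed=show("brBottom",bb,.028)
bt=[(u,np.flatnonzero(br[:,u])[0]-.5) for u in range(270,295)]
f,fd=show("brTop",bt,.028)
ax=(ad+bd)/2;ax/=np.linalg.norm(ax)
print("len",(f-e)@ax)
ss=[]
for v in range(147,215):
    dk=(hsv[v,325:355,2]<120)&(hsv[v,325:355,1]<60);u=np.flatnonzero(dk)+325
    if len(u):ss.append((u[0]-.5,v))
s,sd=show("sideStop",ss,.026)
# end stop front(lower) edge
es=[]
for u in range(282,298):
    dk=(hsv[120:145,u,2]<120)&(hsv[120:145,u,1]<60);v=np.flatnonzero(dk)+120
    if len(v):es.append((u,v[-1]+.5))
print(es[:20]);o=rp(es,.02);print(o.mean(0))
yaw=(np.arctan2(-ld[0],ld[1])+np.arctan2(-rd[0],rd[1]))/2;print("fix yaw",yaw)
E
```

```text
br box [ 262  156   52   96 4091]
bedL [ 0.4411 -0.0006] yaw 0.0394 res 0.34 230
bedR [ 0.6152 -0.0173] yaw 0.0389 res 0.34 230
width 0.1732904213123049
brL [ 0.4873 -0.0853] yaw -0.1618 res 0.35 79
brR [ 0.5435 -0.1042] yaw -0.1598 res 0.35 59
w 0.05853790315452096
brBottom [ 0.509  -0.1478] yaw 1.403 res 0.47 37
brTop [ 0.5156 -0.029 ] yaw 1.4156 res 0.29 25
len 0.11834839911269333
sideStop [ 0.5748 -0.0619] yaw 0.0351 res 0.35 62
[(282, np.float64(139.5)), (283, np.float64(139.5)), (284, np.float64(139.5)), (285, np.float64(139.5)), (286, np.float64(139.5)), (287, np.float64(139.5)), (288, np.float64(138.5)), (289, np.float64(138.5)), (290, np.float64(138.5)), (291, np.float64(138.5)), (292, np.float64(138.5)), (293, np.float64(138.5)), (294, np.float64(138.5)), (295, np.float64(138.5)), (296, np.float64(138.5)), (297, np.float64(138.5))]
[ 0.5264717  -0.00934796  0.02      ]
fix yaw 0.039136313973638884
```

```bash
cat >> h.py <<'E'
def goto(tgt,yaw,pr=True):
    p,M=tool();Rt=R.from_euler("xyz",[np.pi,0,yaw]).as_matrix()
    print("clk",arm.sense()["clock"],"p",p.round(4),"move cm",(M.T@(np.array(tgt)-p)*100).round(2),"rot",R.from_matrix(M.T@Rt).as_rotvec().round(3))
E
python3 - <<'E'
from m import *
c=pickle.load(open("pics/w1.pkl","rb"))
print(ray("wrist",[(286.9,239.9),(230+177/3.5,115+405/3.5),(230+220/3.5,115+408/3.5),(230+213/3.5,115+468/3.5)],.06,c))
goto((.511,-.122,.034),-.161)
E
```

```text
[[ 0.51243568 -0.1216906   0.06      ]
 [ 0.50617463 -0.10969814  0.06      ]
 [ 0.52022093 -0.11209561  0.06      ]
 [ 0.51607218 -0.13316348  0.06      ]]
clk 1.55 p [ 0.5092 -0.0647  0.2408] move cm [ 0.77  5.68 20.68] rot [0.001 0.001 0.062]
```

Emit:
{"fn": "apply_moves", "kwargs": {
  "targets": [0,0,0.03,0.4,2.8,2,0.6,0,0,0.06,0.8,5.7,5,0.6,0,0,0.062,0.8,5.7,9,0.6,0,0,0.062,0.8,5.7,13,0.6,0,0,0.062,0.8,5.7,13,0.6,0,0,0.062,0.8,5.7,13,0.6]
}}

```text
clock: 2.15
ee_pos: [0.5108, -0.1233, 0.111]
tool_rot: [-3.142, 0.002, -0.164]
force: [0.2, 0.8, 0.9]
opening: 0.0509
```

Run:
```python
from m import *
goto((.512,-.1217,.034),-.161);s=arm.sense();print(s["force"],s["opening"])
c=arm.calibration("wrist");im,d=arm.snapshot("wrist")
cv2.imwrite("pics/w2.png",im);pickle.dump(c,open("pics/w2.pkl","wb"))
print(proj("wrist",[(.512,-.1217,.06)],c))
```

```text
clk 2.15 p [ 0.5108 -0.1233  0.111 ] move cm [ 0.11 -0.18  7.7 ] rot [-0.     0.002 -0.003]
[0.17847301 0.79667259 0.90592469] 0.0509035606060973
[[280.24917888 228.44227603]]
```

View pics/w2.png

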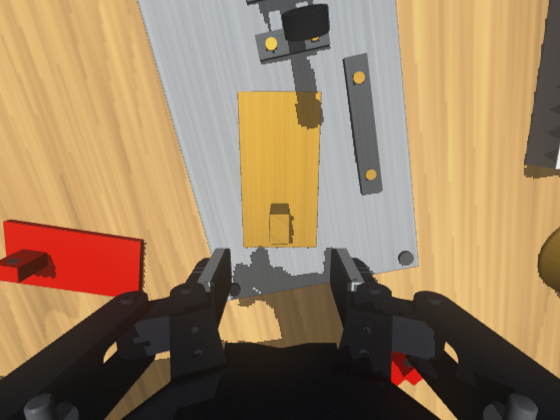

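Emit:
{"fn": "apply_moves", "kwargs": {
  "targets": [0,0,0,0.1,-0.2,3,0.6,0,0,0,0.1,-0.2,6,0.6,0,0,0,0.1,-0.2,7.7,0.6,0,0,0,0.1,-0.2,7.7,0.6,0,0,0,0.1,-0.2,7.7,0.6]
}}

```text
clock: 2.7
ee_pos: [0.5152, -0.121, 0.0366]
tool_rot: [3.141, -0.004, -0.162]
force: [0.4, -0.5, 0.9]
opening: 0.051
```

Run:
```python
from m import *
goto((.512,-.1217,.034),-.161);s=arm.sense();print(s["force"],s["opening"])
```

```text
clk 2.7 p [ 0.5152 -0.121   0.0366] move cm [-0.31  0.12  0.26] rot [ 0.    -0.004 -0.001]
[ 0.40553168 -0.45083372  0.91643675] 0.05096976486357635
```

Emit:
{"fn": "apply_moves", "kwargs": {
  "targets": [0,0,0,0,0,0,0.6]
}}

```text
clock: 2.8
ee_pos: [0.5156, -0.1211, 0.037]
tool_rot: [3.141, -0.005, -0.162]
force: [-0.1, 0.4, -1.0]
opening: 0.051
```

Run:
```python
from m import *
goto((.512,-.1217,.034),-.161);s=arm.sense();print(s["force"],s["opening"])
```

```text
clk 2.8 p [ 0.5156 -0.1211  0.037 ] move cm [-0.35  0.11  0.3 ] rot [ 0.001 -0.005 -0.001]
[-0.0771461   0.38284598 -0.9552572 ] 0.05102491871994596
```

Emit:
{"fn": "apply_moves", "kwargs": {
  "targets": [0,0,0,-0.35,0.1,0.2,0.6,0,0,0,-0.35,0.1,0.2,0.6,0,0,0,-0.35,0.1,0.2,0.3,0,0,0,-0.35,0.1,0.2,0.2,0,0,0,-0.35,0.1,0.2,0.1,0,0,0,-0.35,0.1,0.2,0,0,0,0,-0.35,0.1,0.2,0,0,0,0,-0.35,0.1,0.2,0],
  "squeeze": 50
}}

```text
clock: 3.6
ee_pos: [0.51, -0.1209, 0.0325]
tool_rot: [3.141, -0.001, -0.162]
force: [0.5, -0.5, 4.1]
opening: 0.0134
```

Run:
```python
from m import *
goto((.512,-.1217,.034),-.161);s=arm.sense();print(s["force"],s["ft_torque"],s["opening"])
c=arm.calibration("wrist");im,d=arm.snapshot("wrist")
cv2.imwrite("pics/w3.png",im);pickle.dump(c,open("pics/w3.pkl","wb"))
```

```text
clk 3.6 p [ 0.51   -0.1209  0.0325] move cm [ 0.21  0.04 -0.15] rot [ 0.    -0.001 -0.001]
[ 0.53083938 -0.49433322  4.14084599] [ 0.03587355  0.03958095 -0.00692691] 0.01335363427845351
```

View pics/w3.png

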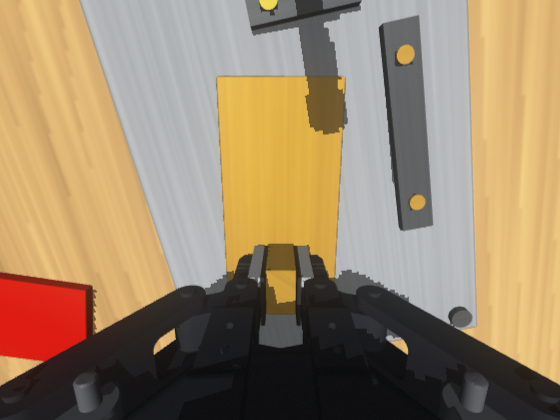

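Emit:
{"fn": "apply_moves", "kwargs": {
  "targets": [0,0,0,0,0,-0.1,0,0,0,0,0,0,-0.2,0,0,0,0,0,0,-0.2,0]
}}

```text
clock: 3.95
ee_pos: [0.5083, -0.1204, 0.0332]
tool_rot: [-3.141, 0.003, -0.162]
force: [-0.3, 0.3, -5.0]
opening: 0.013
```

Run:
```python
from m import *
goto((.512,-.1217,.034),-.161);s=arm.sense();print(s["force"],s["ft_torque"],s["opening"])
```

```text
clk 3.95 p [ 0.5083 -0.1204  0.0332] move cm [ 0.39  0.06 -0.08] rot [-0.     0.003 -0.001]
[-0.26209364  0.32129863 -5.02510171] [-0.12999758  0.00638548 -0.05340833] 0.01298856965191499
```

Emit:
{"fn": "apply_moves", "kwargs": {
  "targets": [0,0,-0.03,0.4,-0.25,0,0,0,0,-0.06,0.8,-0.5,0,0,0,0,-0.09,1.2,-0.75,0,0,0,0,-0.12,1.6,-1.0,0,0,0,0,-0.15,2.0,-1.25,0,0,0,0,-0.18,2.4,-1.5,0,0,0,0,-0.199,2.8,-1.7,0,0,0,0,-0.199,2.8,-1.7,0,0,0,0,-0.199,2.8,-1.7,0]
}}

```text
$.targets: bad value
```

Run:
```python
from m import *
goto((.5473,-.1017,.034),.0385);s=arm.sense();print(s["force"],s["ft_torque"],s["opening"])
c=arm.calibration("wrist");im,d=arm.snapshot("wrist")
cv2.imwrite("pics/w4.png",im);pickle.dump(c,open("pics/w4.pkl","wb"))
```

```text
clk 3.95 p [ 0.5083 -0.1204  0.0332] move cm [ 3.55 -2.48 -0.09] rot [-0.001  0.003 -0.2  ]
[-0.26209364  0.32129863 -5.02510171] [-0.12999758  0.00638548 -0.05340833] 0.01298856965191499
```

View pics/w4.png

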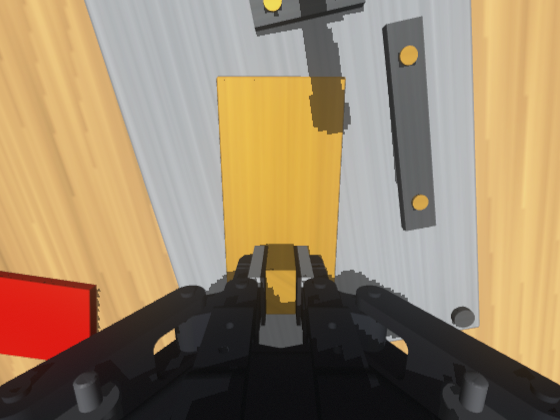

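Emit:
{"fn": "apply_moves", "kwargs": {
  "targets": [0,0,-0.03,0.4,-0.25,0,0,0,0,-0.06,0.8,-0.5,0,0,0,0,-0.09,1.2,-0.75,0,0,0,0,-0.12,1.6,-1,0,0,0,0,-0.15,2,-1.25,0,0,0,0,-0.18,2.4,-1.5,0,0,0,0,-0.199,2.8,-1.7,0,0,0,0,-0.199,2.8,-1.7,0,0,0,0,-0.199,2.8,-1.7,0,0]
}}

```text
clock: 4.9
ee_pos: [0.54, -0.1085, 0.0342]
tool_rot: [-3.142, 0.0, 0.037]
force: [-0.3, 0.2, -5.1]
opening: 0.013
```

Run:
```python
from m import *
goto((.5473,-.1017,.034),.0385);s=arm.sense();print(s["force"],s["ft_torque"],s["opening"])
c=arm.calibration("wrist");im,d=arm.snapshot("wrist")
cv2.imwrite("pics/w5.png",im);pickle.dump(c,open("pics/w5.pkl","wb"))
```

```text
clk 4.9 p [ 0.54   -0.1085  0.0342] move cm [ 0.75 -0.66  0.02] rot [-0.     0.    -0.001]
[-0.31461458  0.1829659  -5.08287572] [-0.13953817 -0.04038877  0.05968435] 0.012995153842566854
```

View pics/w5.png

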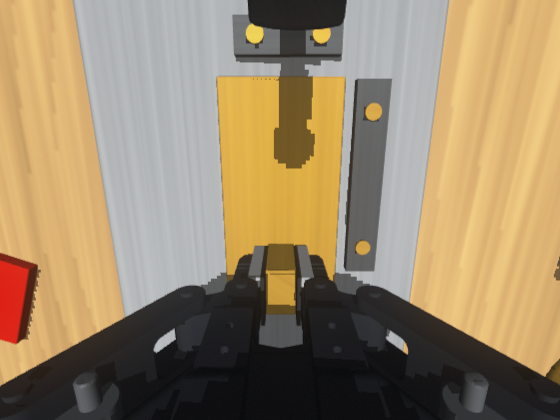

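```bash
cat > gap.py <<'E'
from m import *
def gaps(tag,zb=.0285,vis=False):
    c=pickle.load(open(f"pics/{tag}.pkl","rb"));im=cv2.imread(f"pics/{tag}.png");hsv=cv2.cvtColor(im,cv2.COLOR_BGR2HSV)
    m2=cv2.inRange(hsv,(15,120,60),(32,255,255));n,l,st,_=cv2.connectedComponentsWithStats(m2[:250]);
    k=[i for i in range(1,n) if st[i,4]>4000 and st[i,0]>150 and st[i,0]+st[i,2]<420][0];br=l==k
    x0,y0,w,h,_=st[k]
    yawof=lambda d:np.arctan2(-d[0],d[1])
    right=[(np.flatnonzero(br[v])[-1]+.5,v) for v in range(y0+8,230)]
    left=[(np.flatnonzero(br[v])[0]-.5,v) for v in range(y0+8,230)]
    top=[(u,np.flatnonzero(br[:,u])[0]-.5) for u in list(range(x0+6,x0+w//2-8))+list(range(x0+w//2+25,x0+w-6))]
    ro,rd,rs,_=line(ray("wrist",right,zb,c));lo,ld,ls,_=line(ray("wrist",left,zb,c));to,td,ts,_=line(ray("wrist",top,zb,c))
    print("br R yaw",yawof(rd).round(4),"L yaw",yawof(ld).round(4),"top yaw",(np.arctan2(*(-td[[0,1]]))%np.pi).round(4),"w",((ro-lo)@np.array([rd[1],-rd[0]])).round(4),"top at",to.round(4))
    dark=(hsv[...,2]<125)&(hsv[...,1]<70)
    ss=[]
    for v in range(y0+30,230):
        u=np.flatnonzero(dark[v,x0+w-2:x0+w+60])+x0+w-2
        if len(u)>8:ss.append((u[-1]+.5,v))
    so,sd,s_,n_=line(ray("wrist",ss,.026,c));print("side stop yaw",yawof(sd).round(4),n_,"far edge",so.round(4))
    face=so-16e-3*np.array([sd[1],-sd[0]])
    print("x gap mm",((face-ro)@np.array([sd[1],-sd[0]])*1e3).round(2))
    es=[]
    for u in list(range(x0+20,x0+w//2-15))+list(range(x0+w//2+20,x0+w-12)):
        v=np.flatnonzero(dark[:y0+3,u])
        if len(v):es.append((u,v[-1]+.5))
    eo,ed,e_,n2=line(ray("wrist",es,.02,c));print("end stop yaw",(np.arctan2(ed[1],ed[0])).round(4),n2,eo.round(4))
    n=np.array([-sd[1]*0+sd[0],sd[1]]);print("y gap mm",((eo-to)@n*1e3).round(2))
E
python3 -c "
from gap import *
gaps('w5')"
```

```text
br R yaw 0.0377 L yaw 0.036 top yaw 1.533 w 0.0595 top at [ 0.5364 -0.0173]
side stop yaw 0.0388 123 far edge [ 0.5916 -0.0583]
x gap mm 6.35
end stop yaw 0.0365 53 [ 0.5386 -0.0093]
y gap mm 7.91
```

Emit:
{"fn": "apply_moves", "kwargs": {
  "targets": [0,0,0,0,0,0.06,0,0,0,0,0.15,0,0.06,0,0,0,0,0.3,0,0.06,0,0,0,0,0.45,0,0.06,0,0,0,0,0.5,0,0.06,0]
}}

```text
clock: 5.45
ee_pos: [0.5453, -0.1085, 0.0338]
tool_rot: [3.142, -0.0, 0.037]
force: [-0.5, -0.7, -5.7]
opening: 0.0132
```

Emit:
{"fn": "apply_moves", "kwargs": {
  "targets": [0,0,0,0,0,0.06,0,0,0,0,0.05,0,0.06,0,0,0,0,0.1,0,0.06,0]
}}

```text
clock: 5.75
ee_pos: [0.5459, -0.1083, 0.033]
tool_rot: [-3.142, 0.0, 0.037]
force: [0.6, -0.5, -5.9]
opening: 0.0131
```

Emit:
{"fn": "apply_moves", "kwargs": {
  "targets": [0,0,0,0.05,0,0,0,0,0,0,0.1,0,0,0]
}}

```text
clock: 5.95
ee_pos: [0.5465, -0.1084, 0.033]
tool_rot: [3.142, 0.001, 0.037]
force: [-1.3, 0.8, -3.8]
opening: 0.0133
```

Emit:
{"fn": "apply_moves", "kwargs": {
  "targets": [0,0,0,0.05,0,0,0,0,0,0,0.1,0,0,0,0,0,0,0.1,0,0,0]
}}

```text
clock: 6.25
ee_pos: [0.5466, -0.1083, 0.0327]
tool_rot: [-3.141, 0.003, 0.037]
force: [-5.4, -0.9, -2.7]
opening: 0.013
```

Emit:
{"fn": "apply_moves", "kwargs": {
  "targets": [0,0,0,0.05,0,0,0,0,0,0,0.1,0,0,0,0,0,0,0.1,0,0,0]
}}

```text
clock: 6.55
ee_pos: [0.5466, -0.1083, 0.0327]
tool_rot: [-3.141, 0.005, 0.037]
force: [-7.8, -1.3, 0.7]
opening: 0.0132
```

Emit:
{"fn": "apply_moves", "kwargs": {
  "targets": [0,0,0,-0.08,0,-0.06,0,0,0,0,-0.08,-0.15,-0.06,0,0,0,0,-0.08,-0.3,-0.06,0,0,0,0,-0.08,-0.45,-0.06,0,0,0,0,-0.08,-0.55,-0.06,0]
}}

```text
clock: 7.05
ee_pos: [0.5464, -0.103, 0.033]
tool_rot: [3.141, 0.003, 0.037]
force: [-5.2, -2.7, -4.7]
opening: 0.0133
```

Emit:
{"fn": "apply_moves", "kwargs": {
  "targets": [0,0,0,0,-0.05,0,0,0,0,0,0,-0.1,0,0]
}}

```text
clock: 7.25
ee_pos: [0.5464, -0.1021, 0.033]
tool_rot: [3.141, 0.003, 0.037]
force: [-4.5, -2.5, -5.5]
opening: 0.0128
```

Emit:
{"fn": "apply_moves", "kwargs": {
  "targets": [0,0,0,0,-0.05,0,0,0,0,0,0,-0.1,0,0]
}}

```text
clock: 7.45
ee_pos: [0.5463, -0.1011, 0.033]
tool_rot: [3.141, 0.003, 0.037]
force: [-5.4, -3.5, -4.2]
opening: 0.0133
```

Emit:
{"fn": "apply_moves", "kwargs": {
  "targets": [0,0,0,0,-0.05,0,0,0,0,0,0,-0.1,0,0]
}}

```text
clock: 7.65
ee_pos: [0.5463, -0.1001, 0.033]
tool_rot: [3.141, 0.003, 0.037]
force: [-6.0, -2.7, -4.2]
opening: 0.0133
```

Emit:
{"fn": "apply_moves", "kwargs": {
  "targets": [0,0,0,0,-0.05,0,0,0,0,0,0,-0.1,0,0]
}}

```text
clock: 7.85
ee_pos: [0.5463, -0.0991, 0.033]
tool_rot: [3.141, 0.003, 0.037]
force: [-4.3, -2.3, -4.3]
opening: 0.0131
```

Emit:
{"fn": "apply_moves", "kwargs": {
  "targets": [0,0,0,0,-0.05,0,0,0,0,0,0,-0.1,0,0]
}}

```text
clock: 8.05
ee_pos: [0.5462, -0.0984, 0.033]
tool_rot: [3.141, 0.003, 0.038]
force: [-5.9, -5.9, -5.0]
opening: 0.013
```

Contact seems to have started in y. I'll press a little more and look.

Emit:
{"fn": "apply_moves", "kwargs": {
  "targets": [0,0,0,0,-0.05,0,0,0,0,0,0,-0.05,0,0]
}}

```text
clock: 8.25
ee_pos: [0.5462, -0.0984, 0.033]
tool_rot: [3.14, 0.003, 0.038]
force: [-5.7, -5.4, -4.6]
opening: 0.0133
```

Run:
```python
from gap import *
s=arm.sense();print(s["ee_pos"],s["tool_rot"],s["force"],s["ft_torque"])
c=arm.calibration("wrist");im,d=arm.snapshot("wrist")
cv2.imwrite("pics/w6.png",im);pickle.dump(c,open("pics/w6.pkl","wb"))
cv2.imwrite("pics/w6c.png",cv2.resize(im[20:290,200:420],None,fx=2.2,fy=2.2,interpolation=cv2.INTER_CUBIC))
gaps("w6")
```

```text
[ 0.54622519 -0.09840694  0.03299451] [3.13993539 0.00318386 0.03786194] [-5.73812515 -5.35535248 -4.61995929] [-1.06329601  0.98930812  0.02305579]
br R yaw 0.0418 L yaw 0.0384 top yaw 1.4403 w 0.0591 top at [ 0.5446 -0.0093]
side stop yaw 0.04 124 far edge [ 0.5912 -0.048 ]
x gap mm 0.15
end stop yaw 0.0663 47 [ 0.543  -0.0056]
y gap mm 3.74
```

View pics/w6c.png

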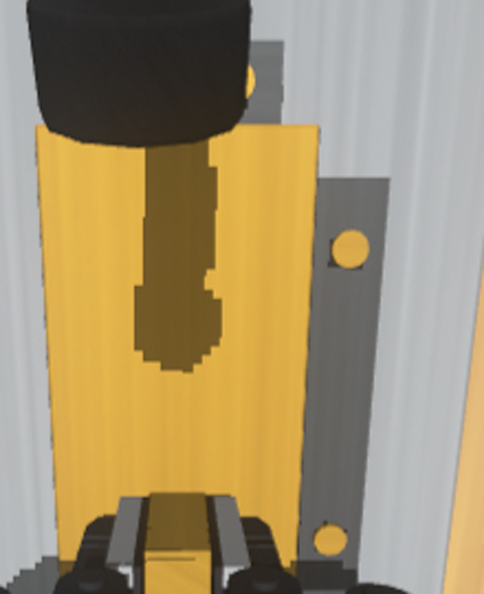

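Emit:
{"fn": "apply_moves", "kwargs": {
  "targets": [0,0,0,0,0,0.05,0,0,0,0,0,0,0.05,0]
}}

```text
clock: 8.5
ee_pos: [0.5462, -0.0984, 0.0329]
tool_rot: [3.14, 0.003, 0.038]
force: [-6.2, -5.5, -2.2]
opening: 0.0133
```

Emit:
{"fn": "apply_moves", "kwargs": {
  "targets": [0,0,0,0,0,0.03,0,0,0,0,0,0,0.03,0,0,0,0,0,0,0.03,0.18,0,0,0,0,0,0.03,0.22,0,0,0,0,0,0.03,0.25,0,0,0,0,0,0.03,0.25]
}}

```text
clock: 9.1
ee_pos: [0.5497, -0.0973, 0.034]
tool_rot: [3.141, -0.004, 0.037]
force: [-0.4, -0.7, 0.5]
opening: 0.0212
```

Run:
```python
from gap import *
s=arm.sense();print(s["ee_pos"],s["tool_rot"],s["force"],s["ft_torque"],s["opening"])
c=arm.calibration("wrist");im,d=arm.snapshot("wrist")
cv2.imwrite("pics/w7.png",im);pickle.dump(c,open("pics/w7.pkl","wb"))
cv2.imwrite("pics/w7c.png",cv2.resize(im[20:290,200:420],None,fx=2.2,fy=2.2,interpolation=cv2.INTER_CUBIC))
gaps("w7")
```

```text
[ 0.54969667 -0.09733532  0.03402804] [ 3.1411914  -0.00368955  0.03673488] [-0.42633812 -0.6626752   0.48340596] [0.0388534  0.01949251 0.0251134 ] 0.021248881762258167
br R yaw 0.0403 L yaw 0.0392 top yaw 1.4003 w 0.059 top at [ 0.5435 -0.0102]
side stop yaw 0.0383 121 far edge [ 0.5912 -0.048 ]
x gap mm 0.15
end stop yaw 0.0689 49 [ 0.5435 -0.0063]
y gap mm 3.82
```

View pics/w7c.png

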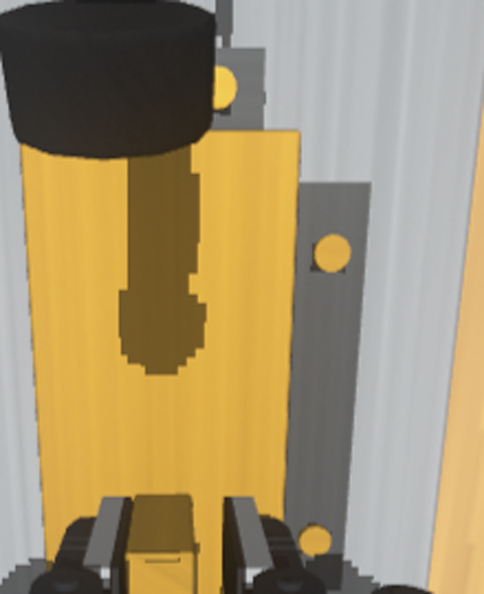

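Emit:
{"fn": "apply_moves", "kwargs": {
  "targets": [0,0,0,-0.3,0,0,0.4,0,0,0,-0.3,0,0,0.5,0,0,0,-0.3,0,-1.5,0.5,0,0,0,-0.3,0.2,-5,0.5,0,0,0,-0.3,0.2,-10,0.5,0,0,0,-0.3,0.2,-15,0.3,0,0,0,-0.3,0.2,-20,0,0,0,0,-0.3,0.2,-20,0]
}}

```text
clock: 9.95
ee_pos: [0.5503, -0.1006, 0.2439]
tool_rot: [3.137, -0.017, 0.037]
force: [0.5, 0.4, 0.4]
opening: 0.0007
```

Run:
```python
from gap import *
s=arm.sense();print(s["clock"],s["ee_pos"],s["tool_rot"],s["force"],s["opening"])
c=arm.calibration("wrist");im,d=arm.snapshot("wrist")
cv2.imwrite("pics/w8.png",im);pickle.dump(c,open("pics/w8.pkl","wb"));np.save("pics/w8.npy",d)
im,d=arm.snapshot("top");cv2.imwrite("pics/top1.png",im);np.save("pics/top1.npy",d)
ex=np.array([np.cos(.0385),np.sin(.0385)]);ey=np.array([-ex[1],ex[0]]);O=np.array([.5405,-.0044])
for tag,cam in (("top0","top"),("side0","side"),("w8","wrist"),("top1","top")):
    im=cv2.imread(f"pics/{tag}.png");d=np.load(f"pics/{tag}.npy");cc=c if cam=="wrist" else arm.calibration(cam)
    K=np.array(cc["camera_matrix"]);T=np.array(cc["world_from_camera"])
    v,u=np.nonzero((im.max(2)<60)&(d>0));z=d[v,u]
    P=(np.c_[(u-K[0,2])*z/K[0,0],(v-K[1,2])*z/K[1,1],z])@T[:3,:3].T+T[:3,3]
    q=P[:,:2]-O;fx,fy=q@ex*1e3,q@ey*1e3;fz=P[:,2]*1e3
    k=(abs(fx)<30)&(fy>105)&(fy<290)&(fz>75)&(fz<230)
    print(tag,k.sum());
    if k.sum()>15:
        print(np.percentile(fx[k],[5,50,95]).round(1),np.percentile(fy[k],[5,50,95]).round(1),np.percentile(fz[k],[5,50,95]).round(1))
        A=np.c_[fy[k],fz[k]];m=A.mean(0);w=np.linalg.svd(A-m)[2][0];w*=np.sign(w[1]);print("elev",np.arctan2(w[1],w[0]),"from pivot",np.arctan2(m[1]-50,m[0]-108),m)
```

```text
9.95 [ 0.55026941 -0.10056413  0.24392627] [ 3.13708103 -0.01719241  0.03705919] [0.45085055 0.40714643 0.38210819] 0.000691174722669043
top0 163
[-11.9  -2.3   8.9] [120.  142.9 162.6] [ 94.8 167.1 199.7]
elev 1.2205719402399098 from pivot 1.2687291282362976 [142.54711497 160.86910996]
side0 189
[-13.8  -8.3   2.7] [123.7 154.2 167.2] [ 85.6 161.4 197.8]
elev 1.2225941606163333 from pivot 1.1857564795039952 [150.90446965 155.86679851]
w8 0
top1 158
[-12.   -2.2   8. ] [119.9 142.6 161.4] [ 87.1 165.4 200. ]
elev 1.229874318937899 from pivot 1.27063277239507 [141.95958276 159.71853357]
```

View pics/w8.png

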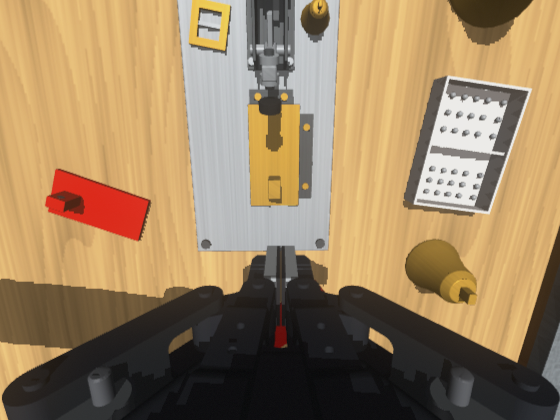

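```bash
cat >> h.py <<'E'
YAW=.0385
ex=np.array([np.cos(YAW),np.sin(YAW)]);ey=np.array([-ex[1],ex[0]]);O=np.array([.5405,-.0044])
def fw(x,y,z):return np.r_[O+x*1e-3*ex+y*1e-3*ey,z*1e-3]
def wf(p):return np.array([(p[:2]-O)@ex*1e3,(p[:2]-O)@ey*1e3,p[2]*1e3])
def hp(e,r=130,off=11):return (108+r*np.cos(e)-8*np.sin(e)-off,50+r*np.sin(e)+8*np.cos(e))
E
python3 - <<'E'
from h import *
goto(fw(-1,112,245),YAW)
print(wf(tool()[0]))
for e in np.arange(1.3,-.01,-.1):print(e.round(2),np.round(hp(e),1))
E
```

```text
clk 10.05 p [ 0.5463 -0.0997  0.2364] move cm [ -0.34 -20.74  -0.9 ] rot [ 0.002 -0.006 -0.001]
[  2.16501081 -95.42192575 236.38066006]
1.3 [124.1 177.4]
1.2 [136.7 174.1]
1.1 [148.8 169.5]
1.0 [160.5 163.7]
0.9 [171.5 156.8]
0.8 [181.8 148.8]
0.7 [191.3 139.9]
0.6 [199.8 130. ]
0.5 [207.3 119.3]
0.4 [213.6 108. ]
0.3 [218.8  96.1]
0.2 [222.8  83.7]
0.1 [225.6  70.9]
-0.0 [227.  58.]
```

Emit:
{"fn": "apply_moves", "kwargs": {
  "targets": [0,0,0,0,-4,-0.9,0,0,0,0,0,-8,-0.9,0,0,0,0,-0.1,-12,-0.9,0,0,0,0,-0.2,-16,-0.9,0,0,0,0,-0.3,-19,-0.9,0,0,0,0,-0.3,-20.7,-0.9,0,0,0,0,-0.3,-20.7,-0.9,0,0,0,0,-0.3,-20.7,-0.9,0]
}}

```text
clock: 10.85
ee_pos: [0.5331, 0.1072, 0.2402]
tool_rot: [3.141, 0.003, 0.038]
force: [-0.2, -0.6, 0.4]
opening: 0.0003
```

Run:
```python
from h import *
goto(fw(-1,112,174),YAW)
print(wf(tool()[0]))
im,d=arm.snapshot("wrist");cv2.imwrite("pics/w9.png",im)
im,d=arm.snapshot("side");cv2.imwrite("pics/s1.png",cv2.resize(im[120:290,190:370],None,fx=4,fy=3.5))
```

```text
clk 10.85 p [0.5331 0.1072 0.2402] move cm [ 0.23 -0.02  6.62] rot [ 0.001  0.003 -0.   ]
[ -3.09739189 111.84387209 240.22421493]
```

View pics/w9.png

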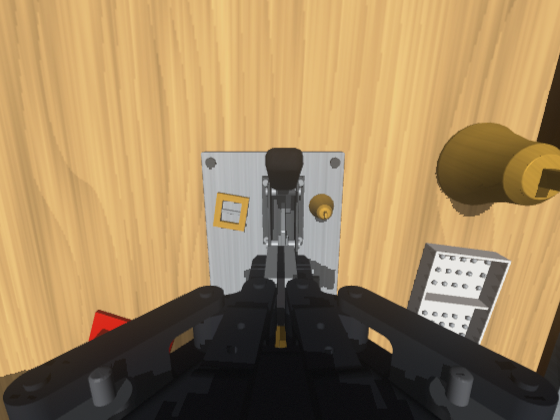

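View pics/s1.png

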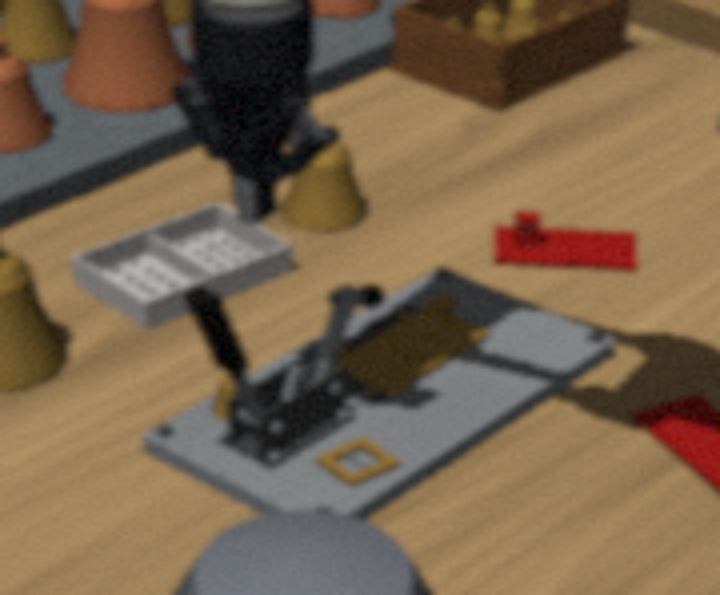

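Emit:
{"fn": "apply_moves", "kwargs": {
  "targets": [0,0,0,0.2,0,2.2,0,0,0,0,0.2,0,4.4,0,0,0,0,0.2,0,6.6,0,0,0,0,0.2,0,6.6,0,0,0,0,0.2,0,6.6,0]
}}

```text
clock: 11.45
ee_pos: [0.536, 0.1065, 0.1757]
tool_rot: [3.141, 0.001, 0.036]
force: [0.4, 0.4, 0.6]
opening: 0.0
```

Run:
```python
from h import *
goto(fw(0,112,174),YAW);print(wf(tool()[0]),arm.sense()["force"])
```

```text
clk 11.45 p [0.536  0.1065 0.1757] move cm [ 0.03 -0.1   0.17] rot [ 0.     0.001 -0.003]
[ -0.25670618 110.98421286 175.67678224] [0.38624317 0.37996745 0.5897843 ]
```

Emit:
{"fn": "apply_moves", "kwargs": {
  "targets": [0,0,0,0,-0.7,0,0,0,0,0,0,-1.4,0,0,0,0,0,0,-2,0.1,0,0,0,0,0,-2.57,0.16,0,0,0,0,0,-2.9,0.27,0,0,0,0,0,-3.2,0.38,0,0,0,0,0,-3.5,0.5,0]
}}

```text
clock: 12.15
ee_pos: [0.5349, 0.1427, 0.1709]
tool_rot: [3.142, -0.0, 0.037]
force: [0.2, 0.1, 0.6]
opening: 0.0001
```

Run:
```python
from h import *
print(wf(tool()[0]),arm.sense()["force"])
im,d=arm.snapshot("side");cv2.imwrite("pics/s2.png",cv2.resize(im[120:290,190:370],None,fx=4,fy=3.5))
im,d=arm.snapshot("wrist");cv2.imwrite("pics/w10.png",im)
```

```text
[1.02190525e-01 1.47229229e+02 1.70894650e+02] [0.23648817 0.10803444 0.64037538]
```

View pics/s2.png

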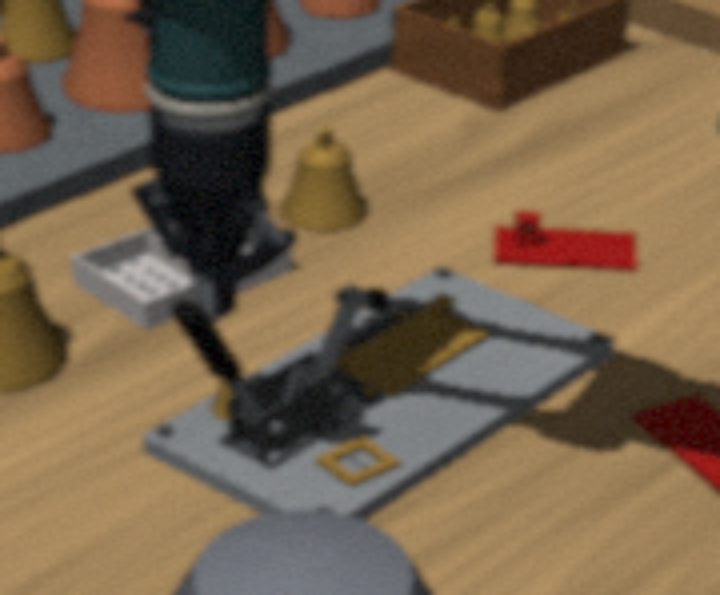

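View pics/w10.png

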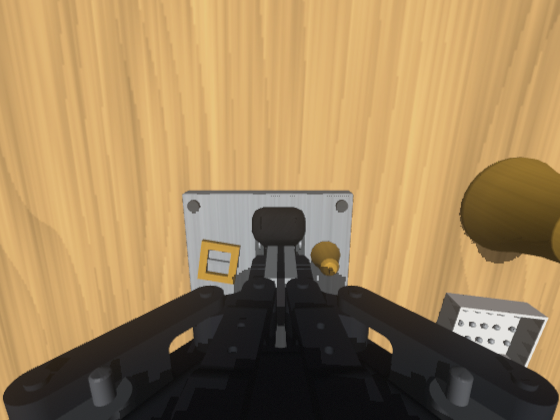

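Emit:
{"fn": "apply_moves", "kwargs": {
  "targets": [0,0,0,0,-0.4,0.2,0,0,0,0,0,-0.75,0.42,0,0,0,0,0,-1.33,0.72,0,0,0,0,0,-1.89,1.05,0,0,0,0,0,-2.43,1.41,0,0,0,0,0,-2.96,1.8,0,0,0,0,0,-3.46,2.21,0]
}}

```text
clock: 12.95
ee_pos: [0.5336, 0.1776, 0.1484]
tool_rot: [-3.142, 0.0, 0.037]
force: [0.5, -0.4, 0.3]
opening: -0.0002
```

Run:
```python
from h import *
print(wf(tool()[0]),arm.sense()["force"])
im,d=arm.snapshot("side");cv2.imwrite("pics/s3.png",cv2.resize(im[120:290,190:370],None,fx=4,fy=3.5))
```

```text
[8.32225407e-02 1.82092618e+02 1.48363579e+02] [ 0.53280269 -0.38328293  0.25948189]
```

View pics/s3.png

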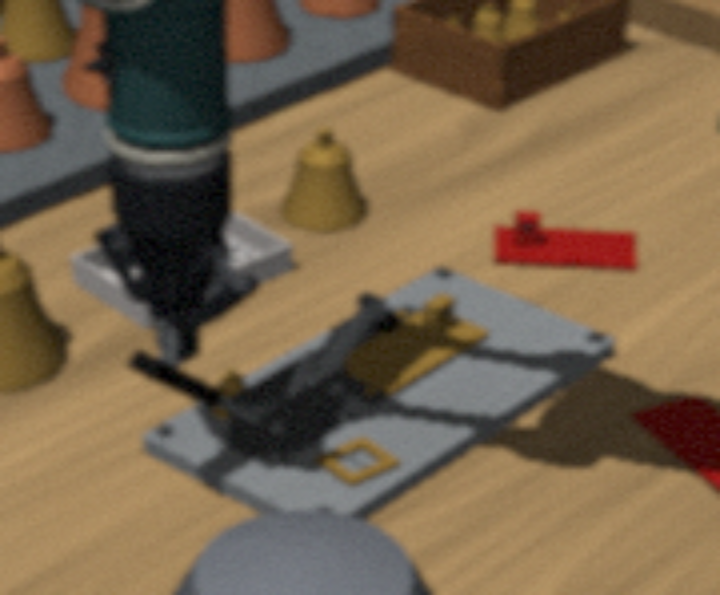

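Emit:
{"fn": "apply_moves", "kwargs": {
  "targets": [0,0,0,0,-0.47,0.39,0,0,0,0,0,-0.93,0.85,0,0,0,0,0,-1.37,1.33,0,0,0,0,0,-1.78,1.84,0,0,0,0,0,-2.17,2.36,0,0,0,0,0,-2.53,2.91,0]
}}

```text
clock: 13.6
ee_pos: [0.5327, 0.2026, 0.1192]
tool_rot: [-3.142, -0.0, 0.037]
force: [0.5, 0.3, 1.1]
opening: -0.0001
```

Run:
```python
from h import *
print(wf(tool()[0]),arm.sense()["force"],arm.sense()["clock"])
```

```text
[2.04942276e-01 2.07193551e+02 1.19233266e+02] [0.54980352 0.28511013 1.0705831 ] 13.6
```

Emit:
{"fn": "apply_moves", "kwargs": {
  "targets": [0,0,0,0,-0.17,0.28,0,0,0,0,0,-0.34,0.55,0,0,0,0,0,-0.5,0.83,0,0,0,0,0,-0.64,1.12,0,0,0,0,0,-0.78,1.41,0,0,0,0,0,-0.92,1.71,0]
}}

```text
clock: 14.2
ee_pos: [0.5325, 0.2115, 0.1028]
tool_rot: [-3.142, -0.0, 0.037]
force: [-1.5, -1.0, 3.8]
opening: 0.0001
```

Emit:
{"fn": "apply_moves", "kwargs": {
  "targets": [0,0,0,0,-0.12,0.3,0,0,0,0,0,-0.24,0.6,0]
}}

```text
clock: 14.4
ee_pos: [0.5325, 0.214, 0.0971]
tool_rot: [-3.141, -0.0, 0.037]
force: [-2.0, -1.0, 7.6]
opening: -0.0002
```

Run:
```python
from h import *
print(wf(tool()[0]),arm.sense()["force"],arm.sense()["clock"])
```

```text
[  0.3809392  218.54079196  97.12670901] [-1.98911423 -1.0230515   7.5681013 ] 14.4
```

Emit:
{"fn": "apply_moves", "kwargs": {
  "targets": [0,0,0,0,-0.11,0.3,0,0,0,0,0,-0.22,0.61,0,0,0,0,0,-0.31,0.92,0,0,0,0,0,-0.4,1.24,0,0,0,0,0,-0.48,1.56,0]
}}

```text
clock: 14.9
ee_pos: [0.5323, 0.2193, 0.0821]
tool_rot: [-3.141, -0.001, 0.037]
force: [-3.7, 0.4, 8.6]
opening: -0.0001
```

Emit:
{"fn": "apply_moves", "kwargs": {
  "targets": [0,0,0,0,-0.07,0.32,0,0,0,0,0,-0.14,0.64,0,0,0,0,0,-0.2,0.96,0]
}}

```text
clock: 15.2
ee_pos: [0.5322, 0.2215, 0.0719]
tool_rot: [-3.14, -0.001, 0.037]
force: [-0.4, 1.7, 3.1]
opening: -0.0
```

Run:
```python
from h import *
print(wf(tool()[0]),arm.sense()["force"],arm.sense()["clock"])
im,d=arm.snapshot("side");cv2.imwrite("pics/s4.png",cv2.resize(im[120:290,190:370],None,fx=4,fy=3.5))
```

```text
[  0.43705013 226.06111286  71.94983737] [-0.36789522  1.74957337  3.094321  ] 15.2
```

View pics/s4.png

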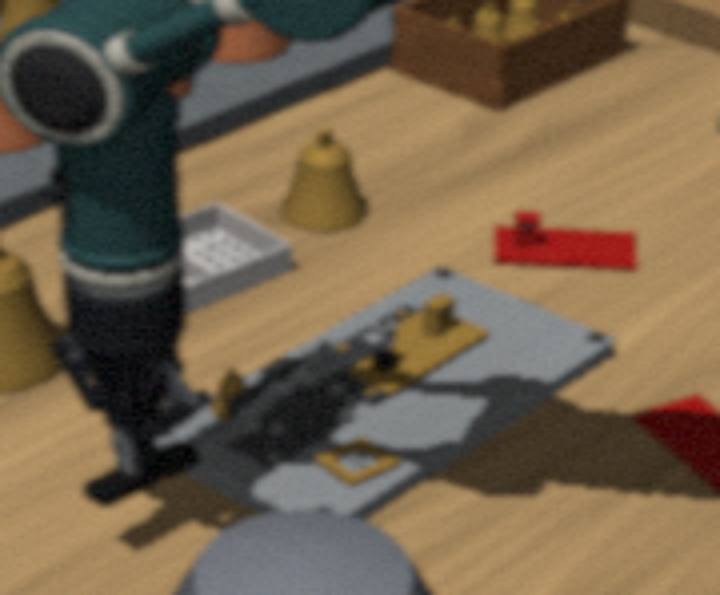

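Emit:
{"fn": "apply_moves", "kwargs": {
  "targets": [0,0,0,0,-0.04,0.3,0,0,0,0,0,-0.08,0.6,0,0,0,0,0,-0.1,0.8,0,0,0,0,0,-0.1,1,0]
}}

```text
clock: 15.65
ee_pos: [0.5315, 0.2213, 0.0606]
tool_rot: [3.141, 0.001, 0.037]
force: [-0.7, 0.1, -0.8]
opening: 0.0
```

Run:
```python
from h import *
print(wf(tool()[0]),arm.sense()["force"],arm.sense()["clock"])
im,d=arm.snapshot("side");cv2.imwrite("pics/s5.png",cv2.resize(im[190:265,200:330],None,fx=6,fy=6,interpolation=cv2.INTER_CUBIC))
```

```text
[ -0.26502993 225.85067713  60.55549854] [-0.68250976  0.05747873 -0.75816828] 15.65
```

View pics/s5.png

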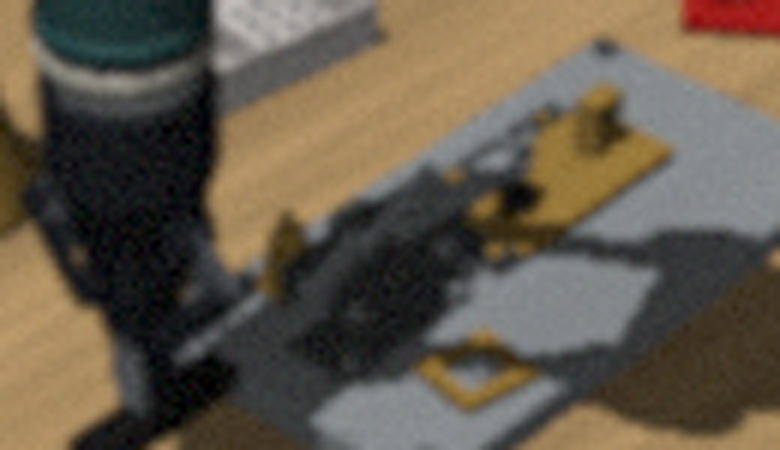

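Emit:
{"fn": "apply_moves", "kwargs": {
  "targets": [0,0,0,0,0,0.1,0,0,0,0,0,0,0.2,0,0,0,0,0,0,0.2,0]
}}

```text
clock: 16.0
ee_pos: [0.5319, 0.2216, 0.0592]
tool_rot: [3.141, 0.0, 0.037]
force: [-0.1, 0.6, 0.1]
opening: -0.0003
```

Emit:
{"fn": "apply_moves", "kwargs": {
  "targets": [0,0,0,0,0,0.1,0,0,0,0,0,0,0.1,0]
}}

```text
clock: 16.2
ee_pos: [0.532, 0.2216, 0.0584]
tool_rot: [3.142, -0.0, 0.037]
force: [-0.9, 0.4, 0.1]
opening: -0.0005
```

Emit:
{"fn": "apply_moves", "kwargs": {
  "targets": [0,0,0,0,0,0.1,0,0,0,0,0,0,0.1,0]
}}

```text
clock: 16.4
ee_pos: [0.5322, 0.2217, 0.0577]
tool_rot: [-3.141, -0.0, 0.037]
force: [-0.2, -0.5, 2.0]
opening: 0.0002
```

Emit:
{"fn": "apply_moves", "kwargs": {
  "targets": [0,0,0,0,0,0.05,0,0,0,0,0,0,0.05,0]
}}

```text
clock: 16.6
ee_pos: [0.5322, 0.2217, 0.0577]
tool_rot: [-3.142, -0.0, 0.037]
force: [-2.7, -0.6, 5.2]
opening: 0.0001
```

The handle is solid at z 57.7 mm, where a level handle should be at about 58, so it is home. Backing off.

Emit:
{"fn": "apply_moves", "kwargs": {
  "targets": [0,0,0,0,0,-1,0,0,0,0,0,0,-4,0,0,0,0,0,0,-8,0,0,0,0,0,0,-12,0,0,0,0,0,0,-16,0,0,0,0,0,3,-18,0,0,0,0,0,7,-18,0,0,0,0,0,11,-18,0,0,0,0,0,15,-18,0,0,0,0,0,18,-18,0]
}}

```text
clock: 17.6
ee_pos: [0.5385, 0.0397, 0.2375]
tool_rot: [3.141, -0.001, 0.036]
force: [-0.5, -0.4, -0.1]
opening: -0.0002
```

Emit:
{"fn": "apply_moves", "kwargs": {
  "targets": [0,0,0,0,1,0,0,0,0,0,0,1,0,0]
}}

```text
clock: 17.8
ee_pos: [0.5391, 0.0308, 0.2372]
tool_rot: [-3.141, -0.0, 0.034]
force: [0.7, 1.2, -0.6]
opening: 0.0001
```

Run:
```python
from gap import *
print(wf(tool()[0]),arm.sense()["force"],arm.sense()["clock"])
c=arm.calibration("wrist");im,d=arm.snapshot("wrist")
cv2.imwrite("pics/w12.png",im);pickle.dump(c,open("pics/w12.pkl","wb"));np.save("pics/w12.npy",d)
cv2.imwrite("pics/w12b.png",cv2.resize(im[:,150:430],None,fx=1.42,fy=1.42,interpolation=cv2.INTER_CUBIC))
im,d=arm.snapshot("side");cv2.imwrite("pics/s6.png",cv2.resize(im[190:265,200:340],None,fx=5.5,fy=5.5,interpolation=cv2.INTER_CUBIC))
```

```text
[-7.82166197e-02  3.52266239e+01  2.37208757e+02] [ 0.65825306  1.22141823 -0.60967459] 17.8
```

View pics/w12b.png

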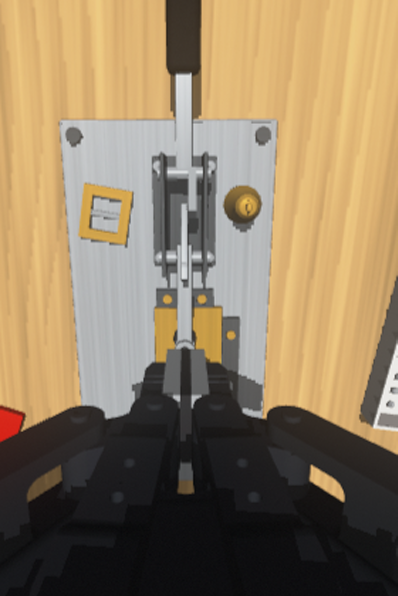

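View pics/s6.png

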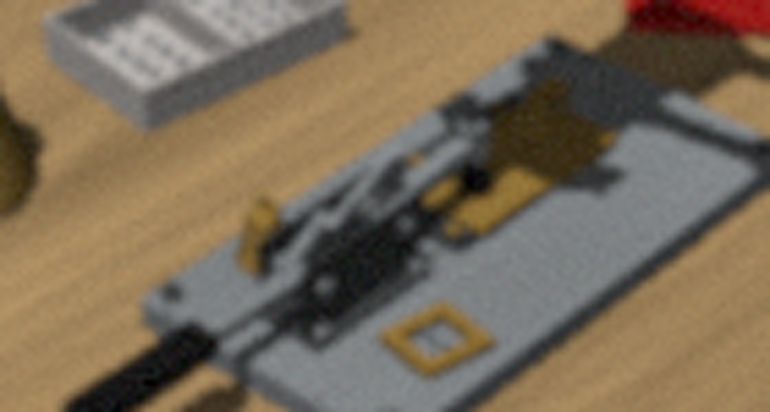

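Emit:
{"fn": "apply_moves", "kwargs": {
  "targets": [0,0,0,0,4,0,0,0,0,0,0,8,0,0,0,0,0,0,11,0,0,0,0,0,0,11,0,0,0,0,0,0,11,0,0]
}}

```text
clock: 18.4
ee_pos: [0.5433, -0.0771, 0.2368]
tool_rot: [-3.141, 0.0, 0.037]
force: [-0.2, -0.1, -0.5]
opening: 0.0002
```

Run:
```python
from gap import *
print(wf(tool()[0]),arm.sense()["clock"])
c=arm.calibration("wrist");im,d=arm.snapshot("wrist")
cv2.imwrite("pics/w13.png",im);pickle.dump(c,open("pics/w13.pkl","wb"));np.save("pics/w13.npy",d)
cv2.imwrite("pics/w13b.png",cv2.resize(im[40:260,210:360],None,fx=2.7,fy=2.7,interpolation=cv2.INTER_CUBIC))
p,d=arm.snapshot("top");cv2.imwrite("pics/top2.png",p)
```

```text
[-3.18695086e-02 -7.27198640e+01  2.36754729e+02] 18.4
```

View pics/w13b.png

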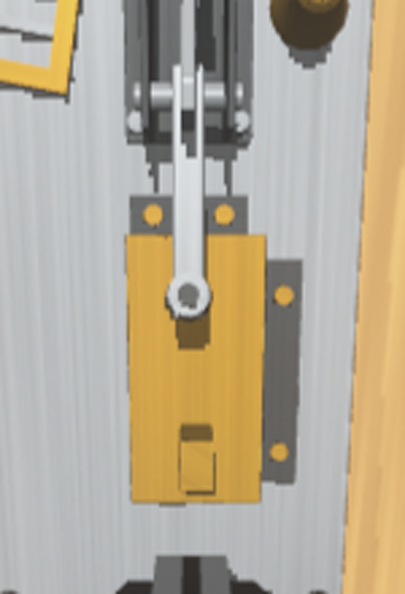

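View pics/top2.png

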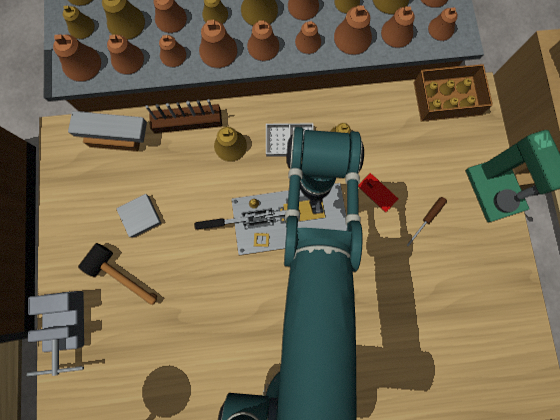

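```bash
python3 -c "
from cell import arm
print(arm.hand_in(),arm.sense()['clock'])"
```

```text
the job is handed in; nothing more can be done
the job is handed in; nothing more can be done
```

The bracket is home against both stops with the clamp locked on it, and I handed the job in at about 18.5 s.

**Bracket:** I gripped the lug, took the bracket's weight and turned it square. I then moved it +x onto the side stop and +y onto the end stop, feeling for each. The highest reading during this was about 8 N. While its weight was fully carried it rode up to about 1 mm above the bed. I lowered it and released it with both stops in contact.

**Clamp:** I pushed the handle along its arc with the shut fingers, with a peak reading of about 9 N just before dead centre. The force then fell to zero as it snapped home. A light probe of about 5 N found it solid at z 57.7 mm, where a level handle should be at about 58 mm. I then backed off.

**Last checks:**
- The final wrist picture shows no visible gap at either stop, the pad on the bracket and the bar level.
- After I let go of the bracket, before clamping, the side gap measured about 0.15 mm, and the bracket and side stop agreed in angle within about 0.002 rad.
- My numeric end-stop check read about 3.8 mm. It disagreed because the pad hid the edge being measured, so I judged that stop flush from the contact felt and the picture instead.
- In the last pictures nothing else appears to have moved, though the arm hides one red plate and partly hides the medium bell in the top view.

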